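# Square up a crooked instrument tray and cover the steriliser stack

### The arm

A 6-joint arm with a two-finger parallel gripper is mounted at the origin on a cart in front of the work surface, level with it; the furniture and walls round the work are solid. World frame = base frame: x ahead of the robot, y to its left, z up, the work surface at z = 0. Lengths are in mm, angles in degrees, forces in N, time in s.
With the tool pointing down it reaches from about 300 to 850 mm from the base axis. Payload 4.2 kg.
Tool frame: the origin (TCP) lies between the finger pads; the fingertips stand ahead of it and the grasp point (between the pads) lies 8 mm behind it (env.tip_reach is the x of the fingertips in the tool frame, in mm); x points along the fingers, y is the direction in which the jaws open and shut, and the axes are right-handed (so a half turn about x gives the same grasp; the last joint's range is limited). The gripper opens to 91 mm and grips with 3 to 60 N. Pads are 32 mm wide; open, the fingers measure 118 mm over their backs; the gripper's body (76 mm by 178 mm) begins 60 mm behind the grasp point.
Start: joints at [-1.146, 18.312, 89.639, -0, 72.044, -1.146], TCP at [575.015, 0, 224.976] pointing down, gripper open.
Joint ranges: [-177.97, 177.97], [-48.28, 115.42], [12.27, 149.76], [-77.06, 257.06], [2.81, 150.46], [-146.56, 146.56]. Speed limits (degrees/s): [147.25, 147.25, 180, 180, 180, 180].

### API

Orientations are given as [roll, pitch, yaw] about the fixed x, y, z axes, in that order (R = Rz(yaw) Ry(pitch) Rx(roll)).
In Python, from workcell import env, cams gives the robot as it stands.
- The arm moves only by the tool arm_command, never from a script. Its argument "deltas" is a list of rows, each a list of 3 entries, a list of its own where there are three numbers: the opening, from 0 (shut) to 1 (fully open), then the shift along the world's x, y, z in mm, then the turn about the world's z in rad. A call has 1 to 20 rows; each row is the pose to reach, as a shift and turn from the pose commanded when the call began; what a row does not reach only later rows make up. A row lasts 1/10 s, in which the tool goes at most 50 mm and 8.59 degrees, less where a joint would pass 70% of its speed; a pose out of reach is approached as far as the arm can. A call with a gripper value outside its range is refused whole. The fingers move at their own pace and stop on an object; "grip_force" is the grip in N (left out, the last holds). Time passes only in rows, so rows that repeat a pose let the fingers close. It gives the time, the measured TCP pose, the force and the opening at its end, in the units of the state.
- env.state(): the state, without advancing time (a new reading comes with each control period).
- cams.grab_frame(name): name is "side" or "top"; returns a dict with "img" (420x560x3 uint8, red, green, blue), "K" (3x3 intrinsics, pixels), "rvec" (rotation vector, rad) and "tvec" (3), from world to camera coordinates, as OpenCV has them. Camera axes: x right, y down, z forward; pixel columns grow to the right and rows downward; lengths in mm; the calibration is good to about 2 mm. A picture is of the moment at which its call begins. There is no depth.
- env.job_done(): hands the job in, once; it reports no verdict.
Trained networks look in a picture, given as the dict that the camera call returned (one of the last four; its "shot" number tells which), for a name from the list of things; names that differ only in an ending like _2 or _b are one class to them, and where a whole thing is asked for, a point or a joint stands for the part that bears it (a point fixed in the world has none). Each returns a list of dicts, best first, with "conf" (0 to 1); they miss things now and then, are a little off and sometimes report something else, mostly with a low value. They report only what shows in the picture. A call takes as long as a camera call. They do not tell look-alikes from the thing itself.
- cams.silhouettes(picture, name): "region" (420x560 bool, what is visible of it) and "centre" ([column, row] in pixels, amid what is visible of it).
The state is a dict: "time_s": time; "qpos": joint angles; "qvel": joint speeds; "effort": joint torques, N m; "ee_pos": TCP position; "ee_rot": TCP orientation; "force": force on the tool from outside, world axes, zero at the start; "torque": the same for the moment, N m; "gripper_width": finger opening in mm.
Only numpy, scipy, OpenCV 4.12 (cv2) and the standard library are available. Lean on these libraries where they do the work, as an engineer would, in place of code of your own. Each camera call takes 0.05 s, during which the arm holds its last target.

### The job

The instrument trays on the steel carrier are to go into the steriliser, but the upper one was set down crooked and rides on the rim of the one below: without picking it up, nudge it until it drops squarely home over the lower tray. Then take only the top cover from the pile of two beside it and set it on the stack, clipped corners over clipped corners, so that it sits fully down. Leave the second cover, the carrier's bottom tray and everything else where they are.

Things in the scene. Friction and masses are not known exactly. Their poses are not given: they have to be found in the camera images.
- carrier: steel steriliser carrier, a plate 200 mm long (x) and 96 mm wide (y) on rubber feet, fixed to the worktop; its top is 12 mm above its origin. Six upright tabs, 8 mm high, hold the bottom tray in place from outside (1.5 mm of play). Origin: centre of its underside, at worktop height.
- tray_low: bottom tray: open, dull aluminium, empty, 136 (x) x 60 (y) x 24 mm, 240 g. Skirt 136 x 60 mm, 2.5 mm thick, hollow below to 6 mm; floor 6-9 mm, same outline; walls to 24 mm, 127 x 51 mm outside, rim 5 mm wide. Both +x corners clipped at 45 degrees (12 mm), -x corners square. Loose between the carrier's tabs, x along the carrier's, origin (centre of underside) 12 mm above the worktop.
- tray_low_clip (a point): middle of the clipped end of tray_low: 68 mm along its x from its origin, 6 mm above its underside. Stacking: a skirt drops 6 mm over the walls (or raised top) below with 2 mm of play a side, only with the clipped ends together; tray or cover then has its origin 18 mm above that of the tray below.
- tray_up: upper tray, sitting crooked: shape, size and axes as tray_low, 280 g, with four fine instruments fixed inside, below the wall tops. At the start shifted 10 to 16 mm towards its clipped end, up to 4 mm sideways and turned up to 0.08 rad, its skirt riding on the rim below, up to 6 mm too high, perhaps leaning a little. Slides with 1 to 3 N. Origin: centre of underside; x to clipped end, z up.
- tray_up_clip (a point): middle of the clipped end of tray_up: 68 mm along its x from its origin, 6 mm above its underside. The flat of this end between the clipped corners is 36 mm wide.
- cover_top: upper of two nested covers, goes on the stack: dull aluminium, 136 (x) x 60 (y) x 23 mm, 110 g. Flat upright sides 136 x 60 mm from 0 to 16 mm (skirt hollow below to 6 mm), then a raised top 127 x 51 mm with dark slots to 23 mm. +x corners clipped like the trays'. Nested, its origin is 17 mm above cover_low's, 1 mm gap between their sides. Origin: centre of underside; x to clipped end, z up.
- cover_top_clip (a point): middle of the clipped end of cover_top: 68 mm along its x from its origin, 6 mm above its underside.
- cover_low: lower cover of the pile, shape and axes as cover_top, standing loose on the worktop (origin, the centre of its underside, at worktop height), to stay there. Its sides end 16 mm above the worktop: fingers that grip below that height take both covers.
- vial_a: bystander: small vial with a pink cap, 25 mm across, 52 mm high, standing. Origin: centre of its underside.
- vial_b: bystander: small vial with a grey cap, 25 mm across, 50 mm high, standing. Origin: centre of its underside.
- vial_c: bystander: brown vial with a blue cap, 32 mm across, 62 mm high, standing. Origin: centre of its underside.
- sample_cup_0: bystander: screw-cap sample cup with a red cap, 60 mm across, 64 mm high, standing. Origin: centre of its underside.
- carton_needles: bystander: carton with an orange stripe, 60 x 105 x 45 mm, lying. Origin: centre of its underside.
There are look-alikes about, which are no part of the job. What is shaped like the tray_low but blue is not meant.

How it is judged (in metres and radians):
On the way:
1. the upper tray has dropped squarely home over the lower tray, clipped corners together (z of tray_up in the frame of tray_low between 0.015 and 0.0197 m and horizontal distance between tray_up and tray_low below 0.0045 m and horizontal distance between tray_up_clip and tray_low_clip below 0.006 m and angle between the z axis of tray_up and the z axis of tray_low, either way round below 0.022 rad), for 0.2 s.
At the end, for the whole second after the job is handed in: Upper tray fully down on the bottom tray, cover fully down on the upper tray: each 18 mm (+1.7) above the one below, within 4.5 mm sideways and 0.022 rad of level with it, clipped ends within 6 mm. Bottom tray within 5 mm of its place in the carrier, second cover flat on the worktop, all at rest (all of step 1 and z of cover_top in the frame of tray_up between 0.015 and 0.0197 m and horizontal distance between cover_top and tray_up below 0.0045 m and horizontal distance between cover_top_clip and tray_up_clip below 0.006 m and angle between the z axis of cover_top and the z axis of tray_up, either way round below 0.022 rad and horizontal distance between tray_low and carrier below 0.005 m and z of tray_low in the frame of carrier below 0.0145 m and height (world z) of cover_low below 0.004 m and angle between cover_low's own z axis and vertical below 0.03 rad and linear speed of each of cover_top, tray_up below 0.02 m/s); the robot touches nothing.
It fails at once if the upper tray is picked up (its origin more than 16 mm above its seated height over the bottom tray) (z of tray_up in the frame of tray_low above 0.034 m).
It fails at once if the bottom tray is lifted out of the carrier's tabs (z of tray_low in the frame of carrier above 0.022 m).
It fails at once if the second cover is dragged up (more than 10 mm) or moved more than 40 mm (height (world z) of cover_low above 0.01 m or distance of cover_low from where it was at the start of the episode above 0.04 m).
It fails at once if a vial, the sample cup or the needle carton is moved more than 30 mm (distance of any of vial_a, vial_b, vial_c, sample_cup_0, carton_needles from where it was at the start of the episode above 0.03 m).
It also fails if it takes over 72 s, if anything falls off the work surface, if the arm or the gripper's body presses on something with over 40 N, if the wrist force passes 120 N, or if a joint passes its speed limit or range.

## Working session

There is one attempt and no reset: what is moved stays moved. The work goes in short steps, Python scripts to look and compute and a tool call to move; the robot and the scene stay as the last step left them, time stands still between calls to the robot, and variables do not carry over. Pictures are saved under pics/ and viewed, and the job is handed in when it is done.

Besides the shell and the picture viewer there is one more tool, called after ">>>" as name(argument=value, ...), one argument or row to a line, values as JSON. arm_command: Moves the arm, as the interface text tells. Its arguments: {"type":"object","properties":{"deltas":{"type":"array","items":{"type":"array"}},"grip_force":{"type":"number"}},"required":["deltas"]}

```bash
ls; mkdir -p pics
cat > h.py <<'E'
import numpy as np,cv2
from workcell import env,cams
def P(f):
    R,_=cv2.Rodrigues(np.array(f['rvec'],float));return np.array(f['K'],float),R,np.array(f['tvec'],float).reshape(3)
def proj(f,p):
    K,R,t=P(f);q=(R@np.atleast_2d(p).T).T+t;q=q@K.T;return q[:,:2]/q[:,2:]
def ray(f,uv,z):
    K,R,t=P(f);d=R.T@np.linalg.inv(K)@np.array([uv[0],uv[1],1.]);c=-R.T@t
    return c+d*(z-c[2])/d[2]
def save(f,n,box=None,s=1):
    im=f['img'][:,:,::-1]
    if box: im=im[box[1]:box[3],box[0]:box[2]]
    cv2.imwrite('pics/'+n,cv2.resize(im,None,fx=s,fy=s,interpolation=cv2.INTER_CUBIC))
E
python3 - <<'E'
from h import *
import pickle
print(env.state(),env.tip_reach)
for n in('top','side'):
    f=cams.grab_frame(n);save(f,n+'0.png',s=1.4)
    K,R,t=P(f);print(n,K.tolist(),(-R.T@t),f['shot'])
    r={}
    for o in['carrier','tray_low','tray_up','cover_top','cover_low','tray_up_clip']:
        d=cams.silhouettes(f,o);r[o]=d
        print(o,[(round(x['conf'],2),np.round(x['centre']),int(x['region'].sum())) for x in d])
    f['det']=r
    pickle.dump(f,open(n+'0.pkl','wb'))
E
```

```text
pics
{'time_s': 0.0, 'qpos': array([-1.14662261e+00,  1.83486529e+01,  8.97078756e+01, -1.93431806e-03,
        7.20435451e+01, -1.14675495e+00]), 'qvel': array([ 0.02077388,  0.031561  , -0.01755399,  0.08470684,  0.02066848,
       -0.00256626]), 'effort': array([-5.01459035e-04, -4.12465632e+01, -2.31973493e+01,  7.28826877e-02,
        4.58198413e-02, -1.41870069e-04]), 'ee_pos': array([ 5.74497996e+02, -6.70980062e-03,  2.24140267e+02]), 'ee_rot': array([-90.09394771,  89.89990942, 179.90678258]), 'force': array([-0.42609133,  0.19644058, -0.19273962]), 'torque': array([ 0.02939071, -0.02765983,  0.04662231]), 'gripper_width': 91.42155266539032} 11.0
top [[500.3159779530948, 0.0, 275.0546499087063], [0.0, 500.3159779530948, 205.259633144995], [0.0, 0.0, 1.0]] [ 475.91274429   32.561355   1474.34940249] 1
carrier [(0.69, array([230., 201.]), 1202), (0.3, array([222., 219.]), 947)]
tray_low [(0.95, array([187., 277.]), 970), (0.16, array([218., 212.]), 976)]
tray_up [(0.8, array([223., 216.]), 965)]
cover_top [(0.59, array([365., 218.]), 1013)]
cover_low []
tray_up_clip [(0.77, array([217., 213.]), 977)]
side [[382.5700401833712, 0.0, 277.48856924402486], [0.0, 382.5700401833712, 207.13233134032265], [0.0, 0.0, 1.0]] [ 498.1926326  -706.46259365  542.85682487] 2
carrier []
tray_low [(0.97, array([202., 174.]), 760), (0.59, array([271., 195.]), 237)]
tray_up [(0.76, array([264., 182.]), 690)]
cover_top [(0.74, array([272., 304.]), 2270)]
cover_low [(0.96, array([273., 330.]), 414)]
tray_up_clip [(0.59, array([268., 176.]), 656)]
```

View pics/top0.png

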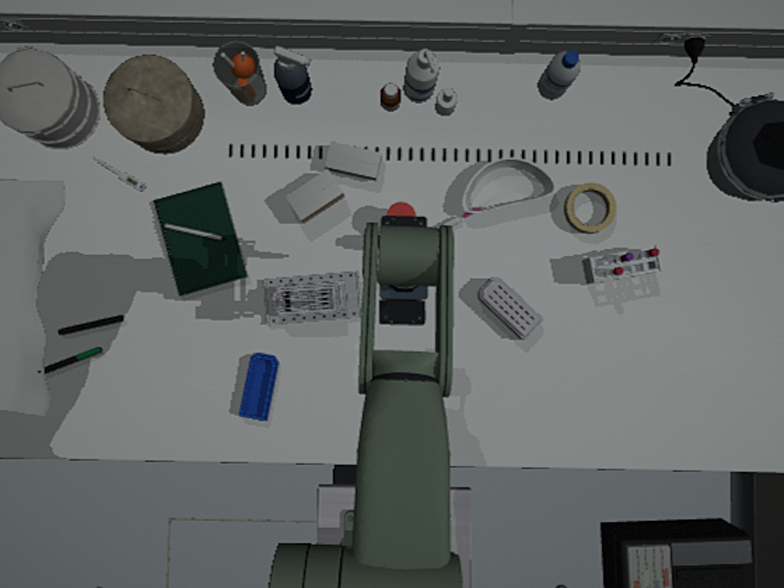

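View pics/side0.png

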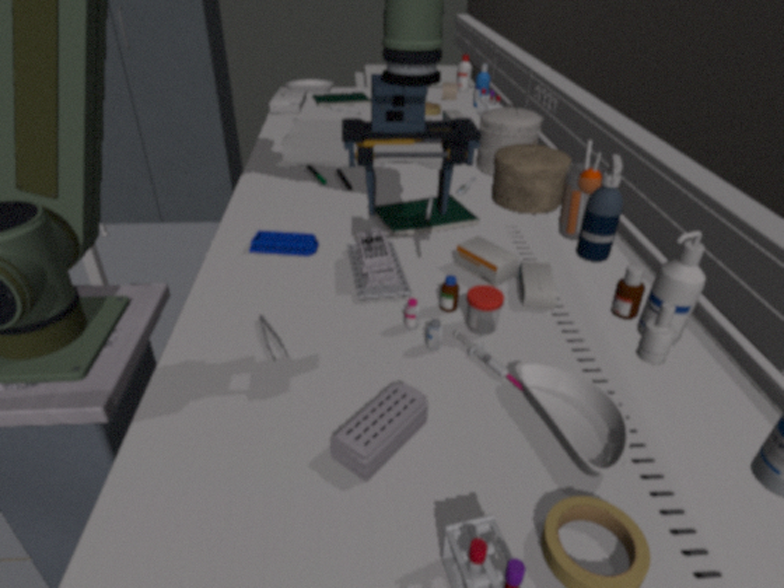

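Run:
```python
from h import *
import pickle
f=pickle.load(open('top0.pkl','rb'));save(f,'t1.png',(170,180,270,240),7);save(f,'t2.png',(320,180,400,260),7)
g=pickle.load(open('side0.pkl','rb'));save(g,'s1.png',(235,155,305,225),8);save(g,'s2.png',(225,260,325,345),7)
for n,o in(('a',f),('b',g)):
  for v in['vial_a','vial_b','vial_c','sample_cup_0','carton_needles']:
    pass
def pr(p):print(p,proj(f,p).round(1),proj(g,p).round(1))
for uv in[(187,195),(254,193),(258,226),(190,232)]: print(ray(f,uv,12).round())
for uv in[(365,220)]: print(ray(f,uv,40).round())
for uv in[(294,234),(308,248),(320,227),(346,237),(331,187)]: print('side',ray(g,uv,0).round())
```

```text
[591. 286.  12.]
[600.  90.  12.]
[504.  76.  12.]
[483. 274.  12.]
[ 526. -231.   40.]
side [591.  -1.   0.]
side [617. -53.   0.]
side [656.  24.   0.]
side [710. -18.   0.]
side [717. 211.   0.]
```

```bash
ls pics
```

```text
s1.png
s2.png
side0.png
t1.png
t2.png
top0.png
```

View pics/t1.png

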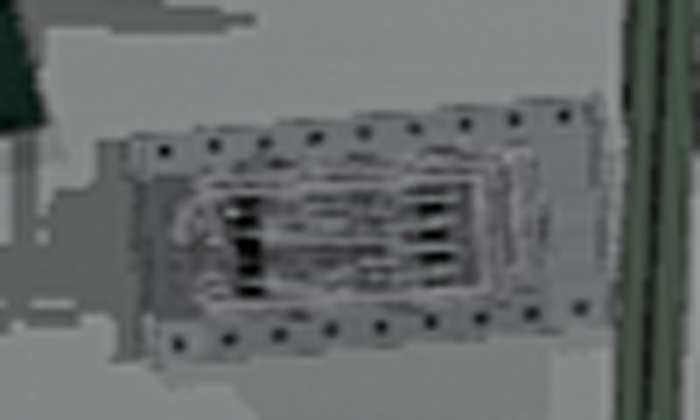

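View pics/s1.png

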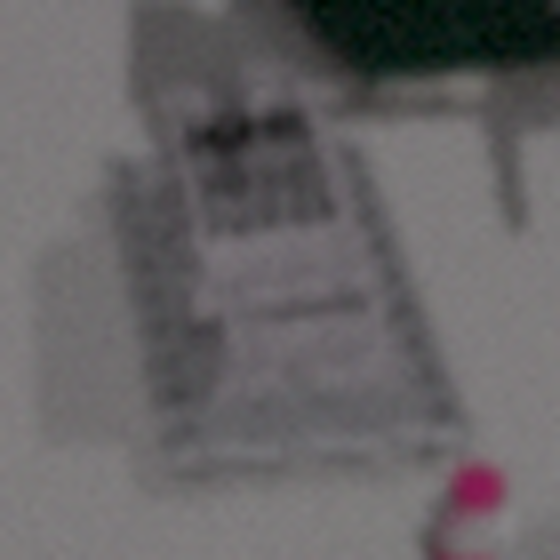

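View pics/t2.png

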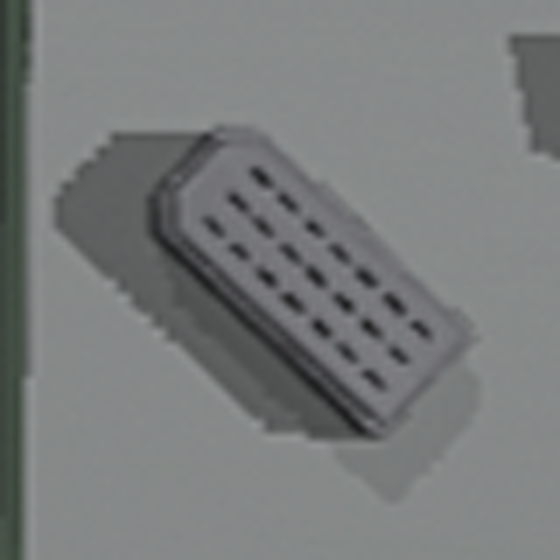

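View pics/s2.png

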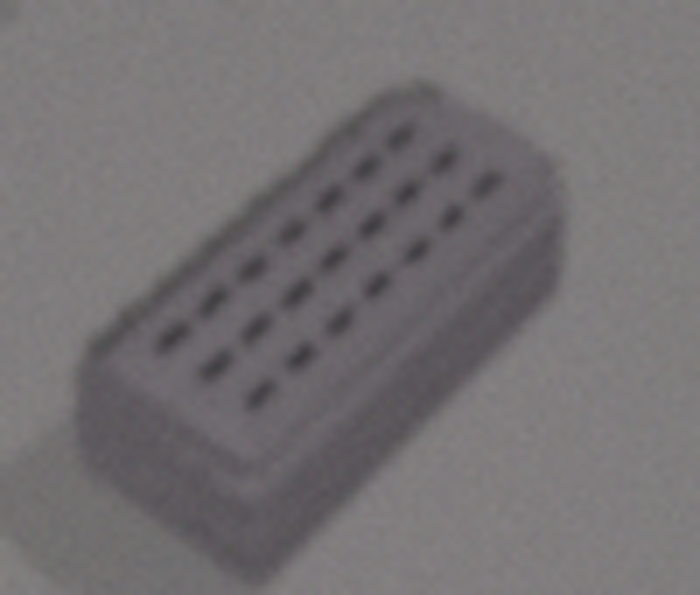

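```bash
cat > m.py <<'E'
from h import *
import pickle
from scipy.optimize import minimize
def rect(L,W,z,clip=0):
    a,b=L/2,W/2
    if clip: p=[(-a,-b),(a-clip,-b),(a,-b+clip),(a,b-clip),(a-clip,b),(-a,b)]
    else: p=[(-a,-b),(a,-b),(a,b),(-a,b)]
    return np.array([(x,y,z) for x,y in p],float)
TRAY=[rect(136,60,9,12),rect(127,51,24,10),rect(117,41,24,8)]
COV=[rect(136,60,16,12),rect(127,51,23,10)]
CAR=[rect(200,96,12)]
def place(pts,x,y,z,yaw):
    c,s=np.cos(yaw),np.sin(yaw);return pts@np.array([[c,s,0],[-s,c,0],[0,0,1]])+[x,y,z]
def draw(f,items,name,box,s):
    im=cv2.resize(f['img'][:,:,::-1],None,fx=s,fy=s,interpolation=cv2.INTER_CUBIC)
    for polys,pose,col in items:
        for p in polys:
            q=(proj(f,place(p,*pose))+.5)*s-.5
            cv2.polylines(im,[np.round(q*16).astype(int)],True,col,1,cv2.LINE_AA,4)
    b=[int(v*s) for v in box];cv2.imwrite('pics/'+name,im[b[1]:b[3],b[0]:b[2]])
E
python3 - <<'E'
from m import *
f=pickle.load(open('top0.pkl','rb'));g=pickle.load(open('side0.pkl','rb'))
# carrier from corners
cs=[(188.6,199.7),(255.4,193.9),(256.9,225.7),(191.4,231.4)]
W=np.array([ray(f,c,12) for c in cs]);print(W.round(),W.mean(0))
d=W[0]+W[3]-W[1]-W[2];yaw=np.arctan2(d[1],d[0]);print(yaw)
d2=W[0]-W[3]; print(np.linalg.norm(d)/2,np.linalg.norm(d2),np.arctan2(d2[1],d2[0])+0)
c=W.mean(0)
ux=np.array([np.cos(yaw),np.sin(yaw)])
car=(c[0],c[1],0,yaw)
tl=(c[0],c[1],12,yaw)
tu=(c[0]+13*ux[0],c[1]+13*ux[1],36,yaw)
for h,n,b in((f,'o1.png',(170,180,270,240)),(g,'o2.png',(235,155,305,225))):
    draw(h,[(CAR,car,(0,0,255)),(TRAY[:2],tl,(255,0,0)),(TRAY,tu,(0,255,0))],n,b,7)
E
```

```text
[[577. 281.  12.]
 [598.  86.  12.]
 [505.  79.  12.]
 [484. 270.  12.]] [540.84457733 178.86981413  12.        ]
1.67613079196195
193.98051276689418 93.14144410005746 0.11647855174813734
```

View pics/o1.png

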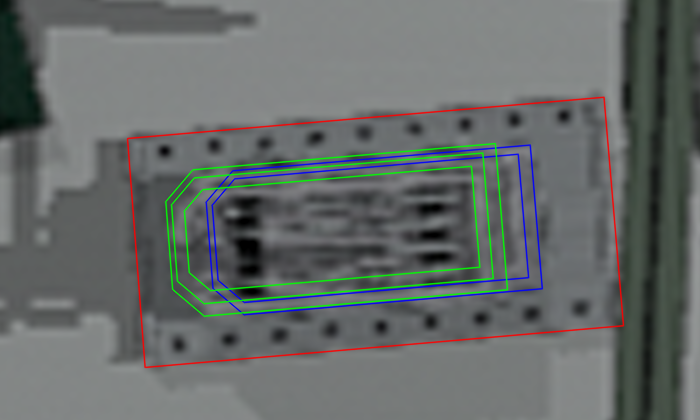

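View pics/o2.png

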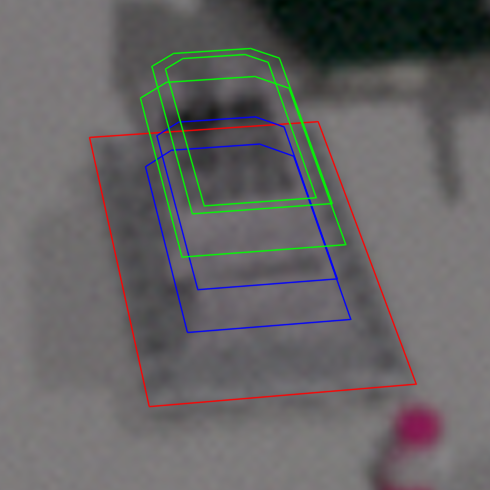

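Run:
```python
from m import *
f=pickle.load(open('top0.pkl','rb'));g=pickle.load(open('side0.pkl','rb'))
for h,n,b in((f,'c1.png',(185,190,262,236)),(g,'c2.png',(240,160,300,220))):
    im=h['img'][b[1]:b[3],b[0]:b[2],::-1].astype(float)
    lo,hi=np.percentile(im,3),np.percentile(im,99.5);im=np.clip((im-lo)/(hi-lo)*255,0,255).astype(np.uint8)
    cv2.imwrite('pics/'+n,cv2.resize(im,None,fx=10,fy=10,interpolation=cv2.INTER_CUBIC))
```

```text
(no output)
```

View pics/c1.png

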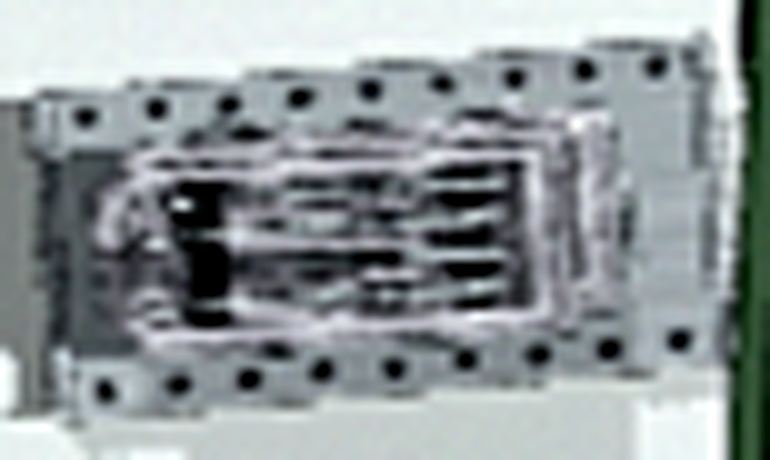

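View pics/c2.png

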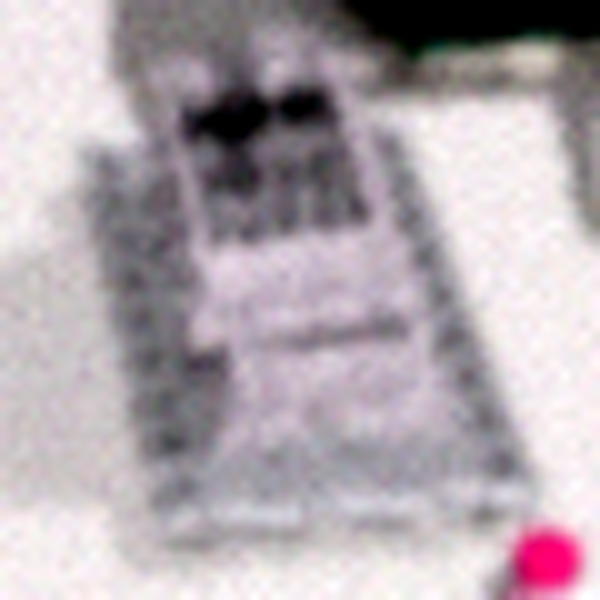

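>>> arm_command(
  deltas=[
    [1,[-50,0,10],0.0],
    [1,[-100,0,20],0],
    [1,[-150,0,30],0],
    [1,[-200,0,40],0],
    [1,[-220,0,40],0],
    [1,[-220,0,40],0],
    [1,[-220,0,40],0],
  ],
)

```text
time_s: 1.4
ee_pos: [355.6, -0.0, 265.5]
ee_rot: [89.3, 89.9, -0.7]
force: [2.0, -0.0, 0.1]
gripper_width: 91.0
```

Run:
```python
from m import *
for n in('top','side'):
    f=cams.grab_frame(n);save(f,n+'1.png',s=1.4)
    im=f['img'].astype(float)
    for i in range(4): im+=cams.grab_frame(n)['img']
    f['img']=(im/5).astype(np.uint8)
    pickle.dump(f,open(n+'1.pkl','wb'))
    b=(180,185,262,240) if n=='top' else(240,160,300,220)
    im=f['img'][b[1]:b[3],b[0]:b[2],::-1].astype(float)
    lo,hi=np.percentile(im,1),np.percentile(im,99.5);im=np.clip((im-lo)/(hi-lo)*255,0,255).astype(np.uint8)
    cv2.imwrite(f'pics/d_{n}.png',cv2.resize(im,None,fx=9.7,fy=9.7,interpolation=cv2.INTER_CUBIC))
print(env.state()['ee_pos'],env.state()['time_s'])
```

```text
[3.55266345e+02 9.86364155e-03 2.64771460e+02] 1.9
```

View pics/d_top.png

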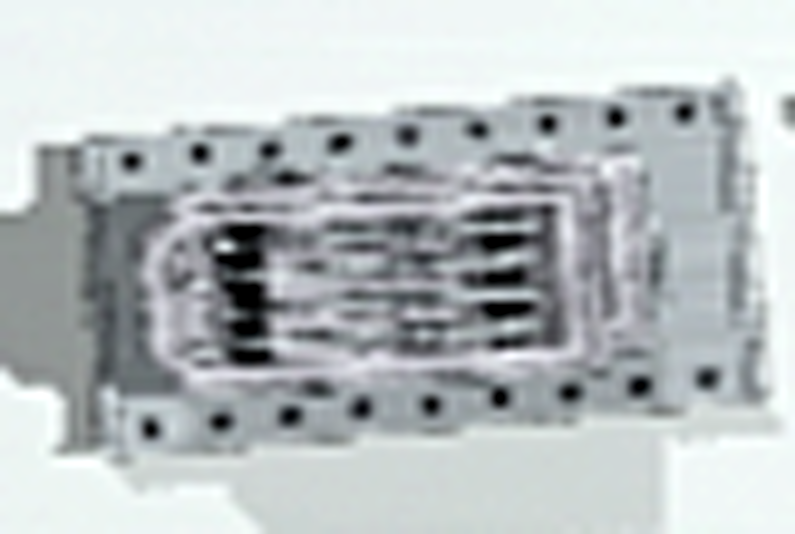

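View pics/d_side.png

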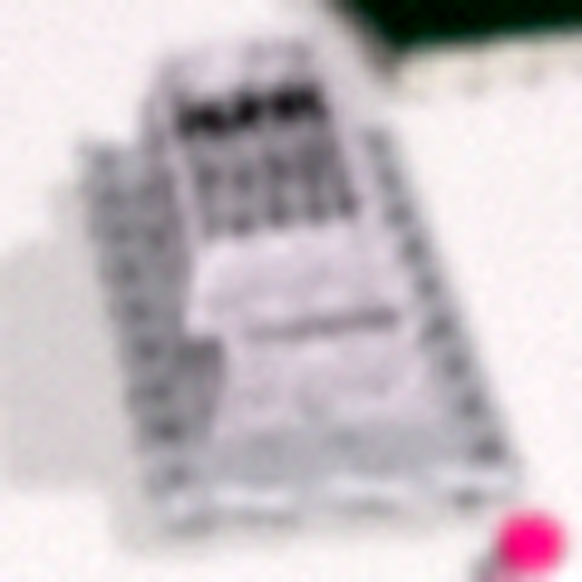

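View pics/top1.png

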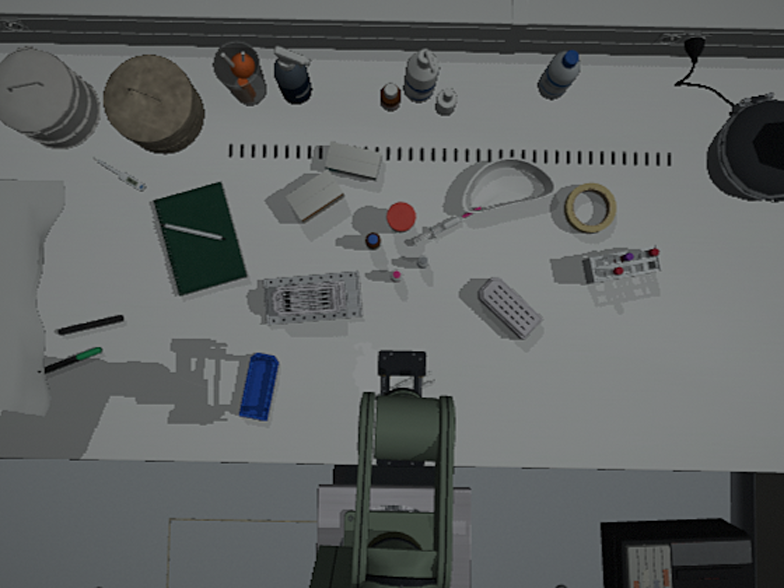

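```bash
cat > fit.py <<'E'
from m import *
from scipy.ndimage import map_coordinates
def gray(f): return cv2.cvtColor(f['img'],cv2.COLOR_RGB2GRAY).astype(float)
def samp(G,uv): return map_coordinates(G,[uv[:,1],uv[:,0]],order=1)
def dens(p,n=30,closed=True):
    q=np.vstack([p,p[:1]]);return np.vstack([np.linspace(q[i],q[i+1],n) for i in range(len(p))])
def carrier(f):
    G=gray(f)
    # holes: 2 rows of 9, find spacing
    def cost(v):
        x,y,yaw,dx,dy=v
        pts=np.array([(i*dx,s*dy,12) for i in range(-4,5) for s in(-1,1)])
        return samp(G,proj(f,place(pts,x,y,0,yaw))).mean()
    best=None
    G=cv2.GaussianBlur(G,(0,0),1.0)
    for ox in(-4,0,4):
      for oy in(-6,-3,0,3,6):
        r=minimize(cost,[541+ox,179+oy,1.665,21,40],method='Nelder-Mead',options=dict(initial_simplex=np.array([541+ox,179+oy,1.665,21,40])+np.vstack([np.zeros(5),np.diag([3,3,.02,.5,1.5])]),maxiter=800))
        if best is None or r.fun<best.fun:best=r
    return best
def tray(f,z,init,off=7):
    G=gray(f)
    mid=dens(rect(122,46,24,10.5));out=dens(rect(122+off*2,46+off*2,24,12))
    def cost(v):
        return -samp(G,proj(f,place(mid,v[0],v[1],z,v[2]))).mean()+.5*samp(G,proj(f,place(out,v[0],v[1],z,v[2]))).mean()
    best=None
    for a in(-3,0,3):
      for b in(-4,0,4):
        i=np.array(init)+[a,b,0]
        r=minimize(cost,i,method='Nelder-Mead',options=dict(initial_simplex=i+np.vstack([np.zeros(3),np.diag([3,3,.04])])))
        if best is None or r.fun<best.fun:best=r
    return best
def rel(t,c):
    d=np.array(t[:2])-c[:2];s,k=np.sin(c[2]),np.cos(c[2])
    return np.array([k*d[0]+s*d[1],-s*d[0]+k*d[1],t[2]-c[2]])
E
python3 - <<'E'
from fit import *
f=pickle.load(open('top1.pkl','rb'));g=pickle.load(open('side1.pkl','rb'))
c=carrier(f);print(c.fun,c.x)
C=c.x[:3]
for z in(30,33,36):
    t=tray(f,z,[C[0]-1,C[1]+12,C[2]]);print(z,t.fun,t.x,rel(t.x,C))
t=tray(f,33,[C[0]-1,C[1]+12,C[2]]).x
it=[(CAR,(C[0],C[1],0,C[2]),(0,0,255)),(TRAY,(t[0],t[1],33,t[2]),(0,255,0)),(TRAY[1:2],(C[0],C[1],12,C[2]),(255,0,0))]
draw(f,it,'o3.png',(180,185,262,240),9);draw(g,it,'o4.png',(240,160,300,220),9)
E
```

```text
78.12349762583088 [541.88715024 180.01333837   1.67699509  20.97966062  40.5638748 ]
30 -66.75305497036726 [534.40783638 191.26557866   1.65229165] [11.98164921  6.24444791 -0.02470344]
33 -66.67189585753076 [534.28768578 190.89593814   1.65203437] [11.62682703  6.40310322 -0.02496072]
36 -66.55088644241127 [534.18600241 190.52508662   1.65348558] [11.26884318  6.54352372 -0.02350951]
```

View pics/o3.png

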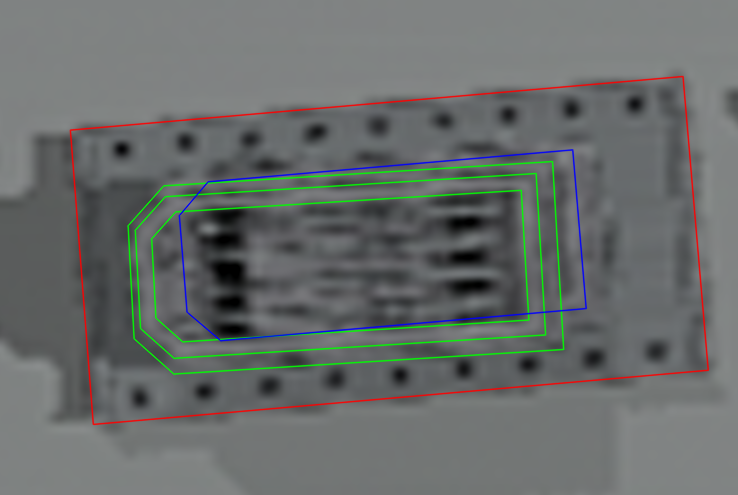

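View pics/o4.png

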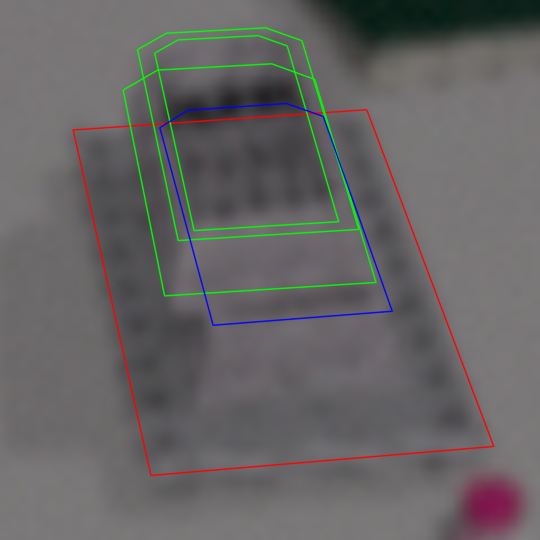

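```bash
cat >> m.py <<'E'
def draw2(f,items,name,box,s,pct=(1,99.5)):
    b=box;im=f['img'][b[1]:b[3],b[0]:b[2],::-1].astype(float)
    lo,hi=np.percentile(im,pct[0]),np.percentile(im,pct[1]);im=np.clip((im-lo)/(hi-lo)*255,0,255).astype(np.uint8)
    im=cv2.resize(im,None,fx=s,fy=s,interpolation=cv2.INTER_CUBIC);a=im.copy()
    for polys,pose,col in items:
        for p in polys:
            q=(proj(f,place(p,*pose))-[b[0],b[1]]+.5)*s-.5
            cv2.polylines(im,[np.round(q*16).astype(int)],True,col,1,cv2.LINE_AA,4)
    cv2.imwrite('pics/'+name,im)
E
python3 - <<'E'
from fit import *
f=pickle.load(open('top1.pkl','rb'))
C=[541.9,180,1.677];t=[534.4,191,1.652]
it=[(TRAY[1:],(t[0],t[1],33,t[2]),(0,255,0)),(TRAY[1:2],(C[0],C[1],12,C[2]),(255,0,0)),(TRAY[:1],(C[0],C[1],12,C[2]),(255,0,255)),(CAR,(C[0],C[1],0,C[2]),(0,0,255))]
draw2(f,it,'o5.png',(186,190,260,236),10.7)
E
```

```text
(no output)
```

View pics/o5.png

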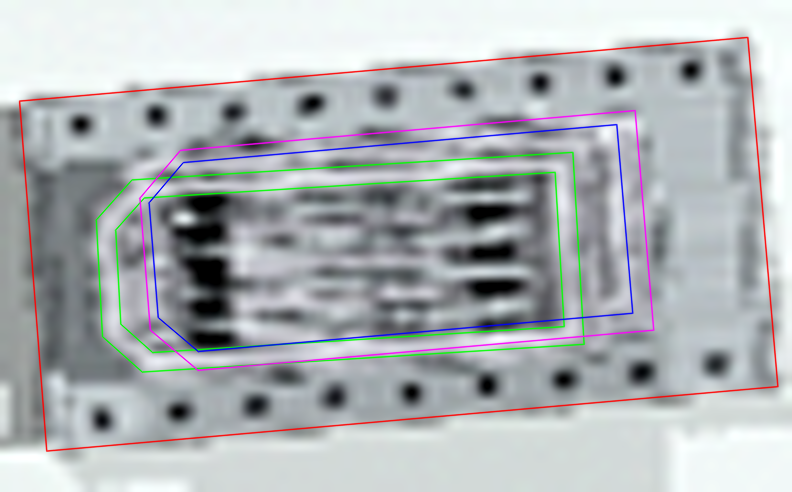

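>>> arm_command(
  deltas=[
    [1,[35,38,-20],0.02],
    [1,[70,75,-40],0.04],
    [1,[105,112,-60],0.06],
    [1,[140,150,-80],0.08],
    [1,[179.5,191,-110],0.081],
    [1,[179.5,191,-145],0.081],
    [1,[179.5,191,-175],0.081],
    [1,[179.5,191,-175],0.081],
    [1,[179.5,191,-175],0.081],
  ],
)

```text
time_s: 2.8
ee_pos: [534.3, 190.8, 90.0]
ee_rot: [-71.1, 89.9, -156.4]
force: [0.3, -0.2, 1.0]
gripper_width: 91.4
```

Run:
```python
from m import *
f=cams.grab_frame('side');draw2(f,[],'s5.png',(225,130,325,220),7.5)
print(env.state()['ee_pos'],env.state()['ee_rot'])
f=cams.grab_frame('top');draw2(f,[],'t5.png',(165,175,285,255),6)
```

```text
[535.20482777 190.97655493  91.44205806] [101.90418432  89.88802073  16.52767125]
```

View pics/s5.png

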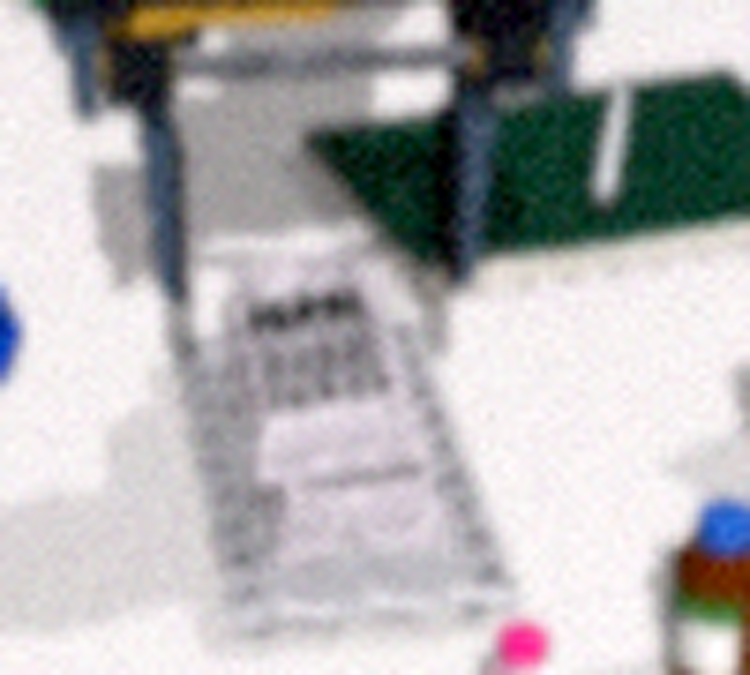

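View pics/t5.png

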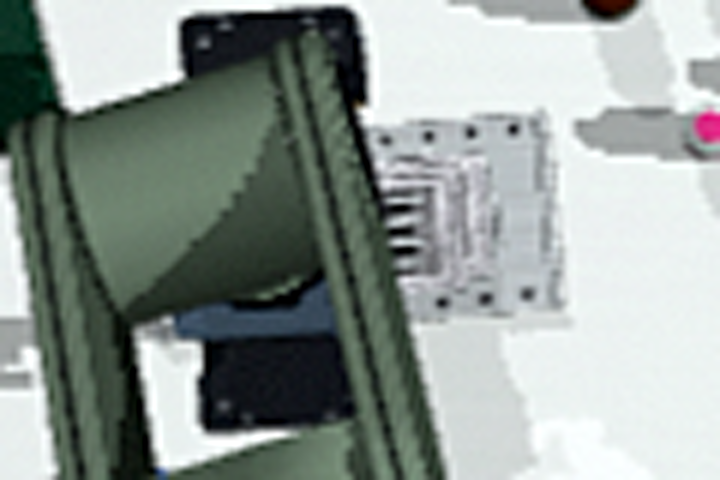

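>>> arm_command(
  deltas=[
    [1,[0,0,-30],0],
    [1,[0,0,-53],0],
    [1,[0,0,-53],0],
    [0.72,[0,0,-53],0],
    [0.72,[0,0,-53],0],
    [0.72,[0,0,-53],0],
  ],
  grip_force=5,
)

```text
time_s: 3.5
ee_pos: [535.6, 191.3, 38.8]
ee_rot: [104.0, 89.8, 18.6]
force: [0.2, -0.7, -0.5]
gripper_width: 70.2
```

>>> arm_command(
  deltas=[
    [0.6,[0,0,0],0],
    [0.6,[0,0,0],0],
    [0.6,[0,0,0],0],
    [0.6,[0,0,0],0],
    [0.6,[0,0,0],0],
  ],
  grip_force=5,
)

```text
time_s: 4.0
ee_pos: [535.0, 191.2, 37.8]
ee_rot: [102.3, 89.9, 17.0]
force: [-0.9, -0.2, 5.8]
gripper_width: 60.3
```

Run:
```python
from m import *
s=env.state();print(s['ee_pos'],s['gripper_width'],s['force'],s['time_s'])
f=cams.grab_frame('side');draw2(f,[],'s6.png',(225,130,325,220),7.5)
```

```text
[534.98907224 191.18087445  37.76001926] 60.3483415238754 [-0.85068203 -0.23520972  5.81451669] 4.0
```

View pics/s6.png

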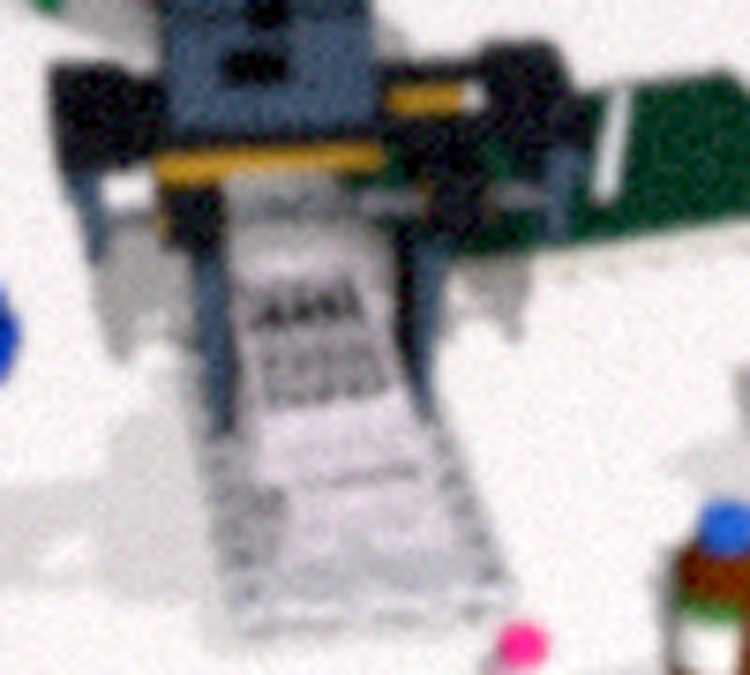

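>>> arm_command(
  deltas=[
    [0.6,[1.2,-1.8,0],0.005],
    [0.6,[2.5,-3.7,0],0.01],
    [0.6,[3.7,-5.5,0],0.015],
    [0.6,[5,-7.4,0],0.02],
    [0.6,[6.2,-9.2,0],0.025],
    [0.6,[7.4,-11.1,0],0.025],
    [0.6,[7.4,-11.1,0],0.025],
    [0.6,[7.4,-11.1,0],0.025],
  ],
  grip_force=5,
)

```text
time_s: 4.85
ee_pos: [541.8, 179.1, 36.4]
ee_rot: [-36.6, 89.9, -120.5]
force: [-0.1, -0.8, -1.9]
gripper_width: 60.2
```

Run:
```python
from m import *
s=env.state();print(s['ee_pos'],s['gripper_width'],s['force'],s['time_s'])
f=cams.grab_frame('side');draw2(f,[],'s7.png',(225,130,325,220),7.5)
```

```text
[541.76835463 179.12517608  36.37874238] 60.161583644328374 [-0.09707936 -0.78353639 -1.88251238] 4.85
```

View pics/s7.png

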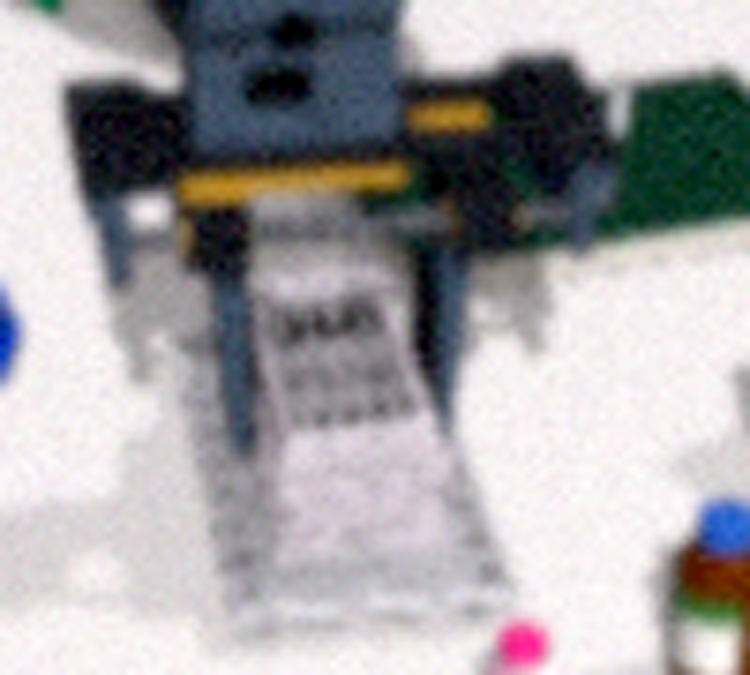

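>>> arm_command(
  deltas=[
    [0.7,[0,0,0],0],
    [0.9,[0,0,0],0],
    [1,[0,0,0],0],
    [1,[0,0,0],0],
    [1,[0,0,40],0],
    [1,[0,0,85],0],
    [1,[-40,-25,125],0],
    [1,[-80,-50,155],0],
    [1,[-120,-80,165],0],
    [1,[-150,-120,165],0],
    [1,[-180,-160,165],0],
    [1,[-180,-170,165],0],
    [1,[-180,-170,165],0],
    [1,[-180,-170,165],0],
  ],
)

```text
time_s: 6.3
ee_pos: [362.3, 9.8, 202.4]
ee_rot: [98.5, 89.9, 14.4]
force: [0.6, 1.0, 0.8]
gripper_width: 91.4
```

```bash
cat > look.py <<'E'
from fit import *
import sys
def avg(n,k=3):
    f=cams.grab_frame(n);im=f['img'].astype(float)
    for i in range(k-1): im+=cams.grab_frame(n)['img']
    f['img']=(im/k).astype(np.uint8);pickle.dump(f,open(n+sys.argv[1]+'.pkl','wb'));return f
E
python3 - 2 <<'E'
import sys;sys.argv=['',"2"]
from look import *
s=env.state();print(s['ee_pos'],s['time_s'])
f=avg('top');g=avg('side')
c=carrier(f);C=c.x[:3];t=tray(f,30,C);print(c.x,t.x,rel(t.x,C))
t=t.x;it=[(TRAY,(t[0],t[1],30,t[2]),(0,255,0)),(CAR,(C[0],C[1],0,C[2]),(0,0,255))]
draw2(f,it,'o6.png',(186,190,260,236),10.7);draw2(g,[],'o7.png',(240,160,300,220),9)
# cover
draw2(f,[],'o8.png',(330,185,400,255),8)
E
```

```text
[362.28595328   9.83811999 202.40243102] 6.3
[541.88744244 180.01226345   1.67699925  20.97924193  40.56355672] [542.50661002 179.63772229   1.67182727] [-0.43806478 -0.57597641 -0.00517198]
```

View pics/o6.png

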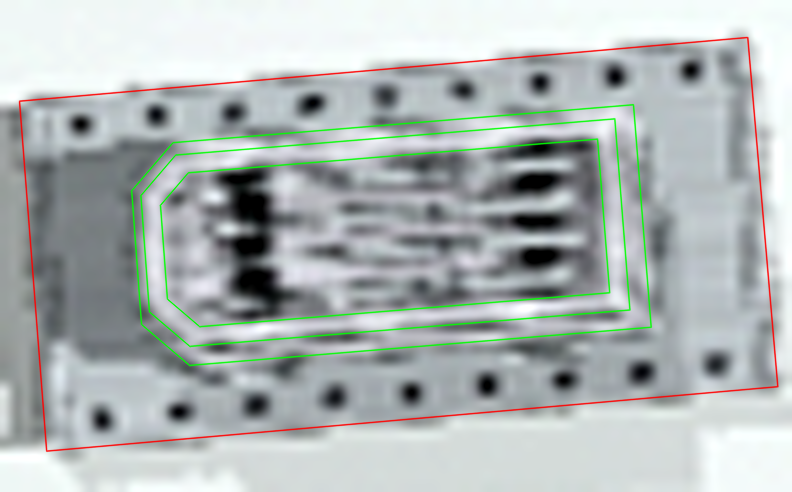

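View pics/o7.png

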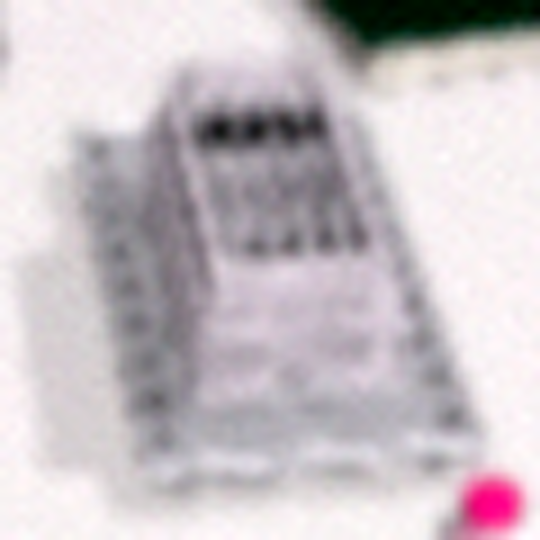

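View pics/o8.png

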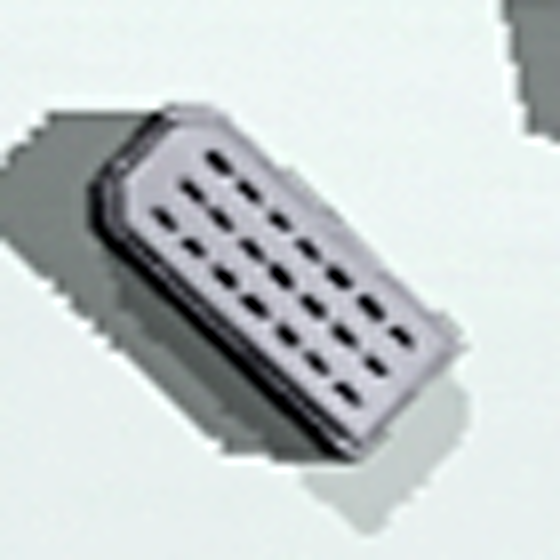

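```bash
cat >> fit.py <<'E'
def cover(f,z,init,slots=True):
    G=cv2.GaussianBlur(gray(f),(0,0),.7)
    def cost(v):
        x,y,yaw,dx,dy,ox=v
        pts=np.array([(ox+i*dx,s*dy,23) for i in range(-3,4) for s in(-1,0,1)])
        return samp(G,proj(f,place(pts,x,y,z,yaw))).mean()
    best=None
    for a in(-4,0,4):
      for b in(-4,0,4):
        i=np.array(list(init)+[14,13,0.])+[a,b,0,0,0,0]
        c2=lambda w:cost(list(w)+[0])
        r=minimize(c2,i[:5],method='Nelder-Mead',options=dict(initial_simplex=i[:5]+np.vstack([np.zeros(5),np.diag([3,3,.05,1,1])]),maxiter=1500))
        if best is None or r.fun<best.fun:best=r
    return best
def outline(f,z,init,polys,d=2.5):
    """edge contrast fit: |inside-outside| on raised top outline"""
    G=gray(f)
    pi=dens(rect(127-2*d,51-2*d,23,9.4));po=dens(rect(127+2*d,51+2*d,23,9.4))
    def cost(v):
        return -samp(G,proj(f,place(pi,*v[:2],z,v[2]))).mean()+samp(G,proj(f,place(po,*v[:2],z,v[2]))).mean()
    return minimize(cost,init,method='Nelder-Mead',options=dict(initial_simplex=np.array(init)+np.vstack([np.zeros(3),np.diag([3,3,.05])])))
E
python3 - <<'E'
from fit import *
f=pickle.load(open('top2.pkl','rb'));g=pickle.load(open('side2.pkl','rb'))
# init from crop o8 scale 8: ends of middle slot row
a=ray(f,(330+190/8,185+188/8),40);b=ray(f,(330+377/8,185+366/8),40)
m=(a+b)/2;yaw=np.arctan2(*(a-b)[[1,0]]);print(m,yaw,np.linalg.norm(a-b))
best=min((cover(f,17,[m[0],m[1],y]) for y in(yaw-.05,yaw,yaw+.05)),key=lambda r:r.fun)
print(best.fun,best.x);v=best.x[:3]
o=outline(f,17,v,COV);print(o.fun,o.x,rel(o.x,v))
os=outline(g,17,v,COV);print(os.fun,os.x,rel(os.x,v))
SL=[np.array([(i*best.x[3],s*best.x[4],23) for i in(-3,3)]) for s in(-1,0,1)]
it=[(COV+SL,(v[0],v[1],17,v[2]),(0,255,0)),([rect(136,60,0,12)],(v[0],v[1],0,v[2]),(0,0,255)),(COV[1:],(o.x[0],o.x[1],17,o.x[2]),(255,0,0))]
draw2(f,it,'o9.png',(330,185,400,255),8);draw2(g,it,'o10.png',(225,260,325,345),7.5)
t=[542.5,179.6,1.672]
it=[(TRAY,(t[0],t[1],30,t[2]),(0,255,0)),([rect(136,60,0,12),rect(136,60,9,12)],(t[0],t[1],12,t[2]),(0,0,255))]
draw2(g,it,'o11.png',(240,160,300,220),9)
E
```

```text
[ 527.12420792 -232.59310648   40.        ] 0.8234809726224258 92.13948022604075
74.7391373950606 [ 528.2969286  -230.79980081    0.82648346   14.95034292   14.28396719]
-14.546677094835786 [ 530.33166719 -230.46115803    0.83834399] [ 1.62755724 -1.2672401   0.01186053]
-2.349376431226702 [ 525.57607526 -236.54824484    0.84931655] [-6.07157573 -1.89304512  0.02283309]
```

View pics/o9.png

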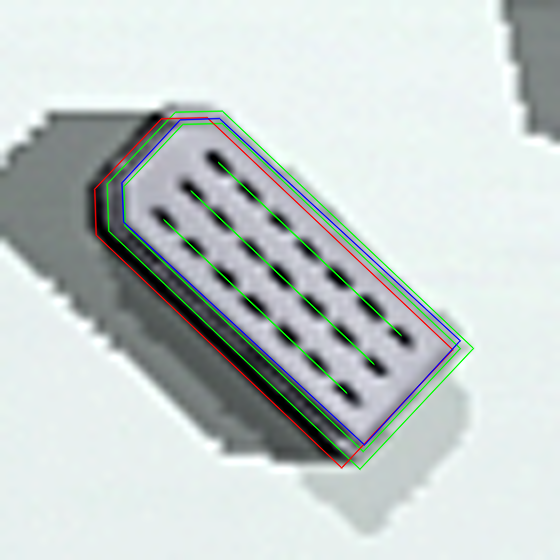

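View pics/o10.png

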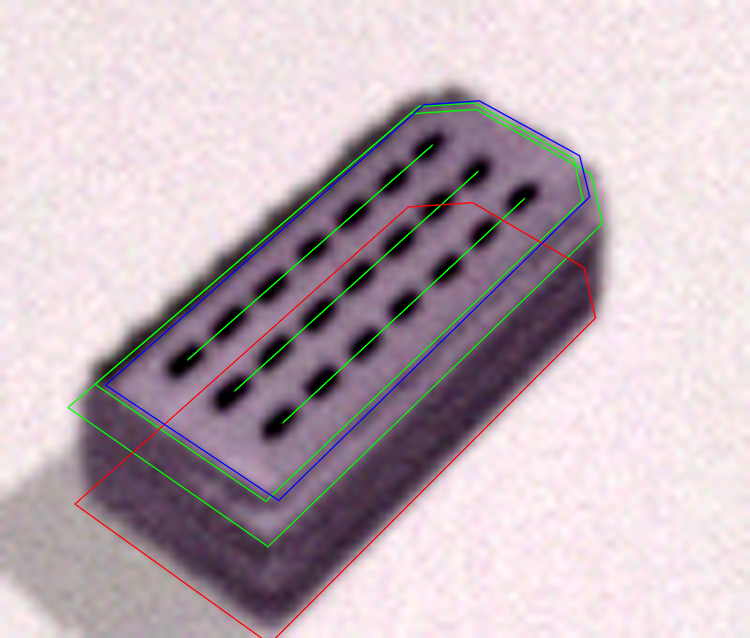

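View pics/o11.png

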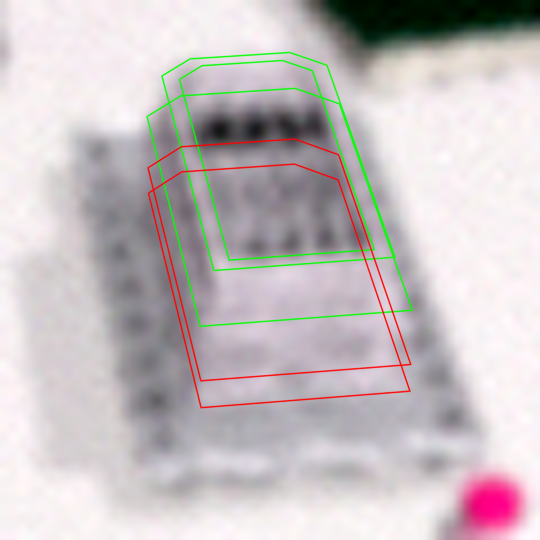

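>>> arm_command(
  deltas=[
    [1,[25,-35,-10],-0.14],
    [1,[50,-70,-20],-0.28],
    [1,[75,-105,-35],-0.42],
    [1,[100,-140,-50],-0.56],
    [1,[125,-180,-70],-0.7],
    [1,[150,-215,-90],-0.82],
    [1,[167.9,-240.4,-112],-0.844],
    [1,[167.9,-240.4,-112],-0.844],
    [1,[167.9,-240.4,-112],-0.844],
    [1,[167.9,-240.4,-112],-0.844],
  ],
)

```text
time_s: 7.6
ee_pos: [529.6, -229.5, 90.4]
ee_rot: [-111.2, 90.0, 116.6]
force: [0.6, -0.3, 0.2]
gripper_width: 91.5
```

Run:
```python
from m import *
from scipy.spatial.transform import Rotation as Ro
s=env.state();R=Ro.from_euler('xyz',s['ee_rot'],degrees=True).as_matrix();print(s['ee_pos'],s['time_s'],R.round(3).tolist(),np.arctan2(R[1,1],R[0,1]))
f=cams.grab_frame('side')
v=(529.8,-230.5,17,.833)
draw2(f,[(COV[1:],v,(0,255,0))],'s8.png',(215,215,335,345),5)
```

```text
[ 529.62388749 -229.48096063   90.36926295] 7.6 [[-0.0, 0.741, -0.672], [0.0, -0.672, -0.741], [-1.0, -0.0, -0.0]] -0.7367878561158646
```

View pics/s8.png

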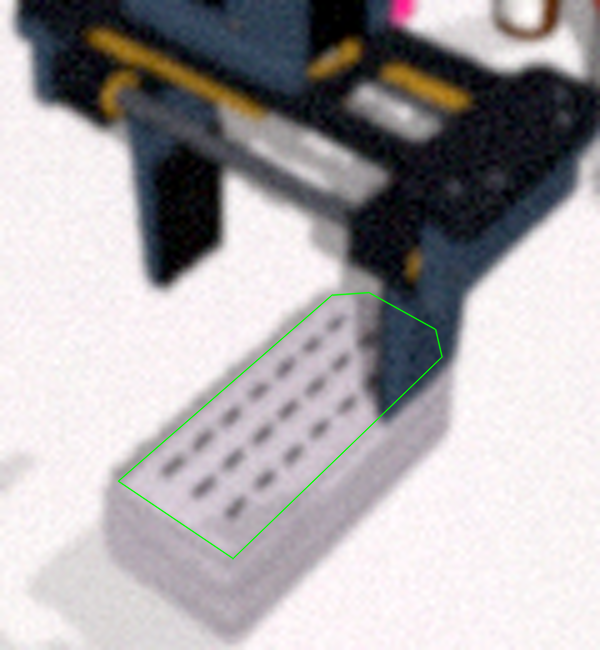

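>>> arm_command(
  deltas=[
    [1,[0,0,-30],0],
    [1,[0,0,-50],0],
    [1,[0,0,-59.5],0],
    [1,[0,0,-59.5],0],
    [1,[0,0,-59.5],0],
  ],
  grip_force=10,
)

```text
time_s: 8.15
ee_pos: [530.5, -230.4, 31.7]
ee_rot: [107.6, 89.9, -24.6]
force: [-0.4, -0.3, 0.5]
gripper_width: 91.0
```

>>> arm_command(
  deltas=[
    [0.72,[0,0,0],0],
    [0.72,[0,0,0],0],
    [0.72,[0,0,0],0],
    [0.6,[0,0,0],0],
    [0.5,[0,0,0],0],
    [0.5,[0,0,0],0],
    [0.5,[0,0,0],0],
    [0.5,[0,0,0],0],
  ],
  grip_force=10,
)

```text
time_s: 8.95
ee_pos: [529.7, -230.5, 30.7]
ee_rot: [-63.9, 90.0, 163.8]
force: [-0.6, 1.1, 4.5]
gripper_width: 59.8
```

>>> arm_command(
  deltas=[
    [0.5,[0,0,2],0],
    [0.5,[0,0,4],0],
    [0.5,[0,0,6],0],
    [0.5,[0,0,8],0],
    [0.5,[0,0,8],0],
    [0.5,[0,0,8],0],
  ],
  grip_force=10,
)

```text
time_s: 9.55
ee_pos: [529.8, -230.5, 38.5]
ee_rot: [97.1, 90.0, -35.2]
force: [-0.4, 0.6, -1.4]
gripper_width: 59.8
```

Run:
```python
from m import *
s=env.state();print(s['ee_pos'],s['force'],s['time_s'])
f=cams.grab_frame('side')
draw2(f,[],'s9.png',(215,235,335,345),6)
```

```text
[ 529.84949741 -230.50308707   38.48978306] [-0.38760024  0.5881278  -1.43460857] 9.55
```

View pics/s9.png

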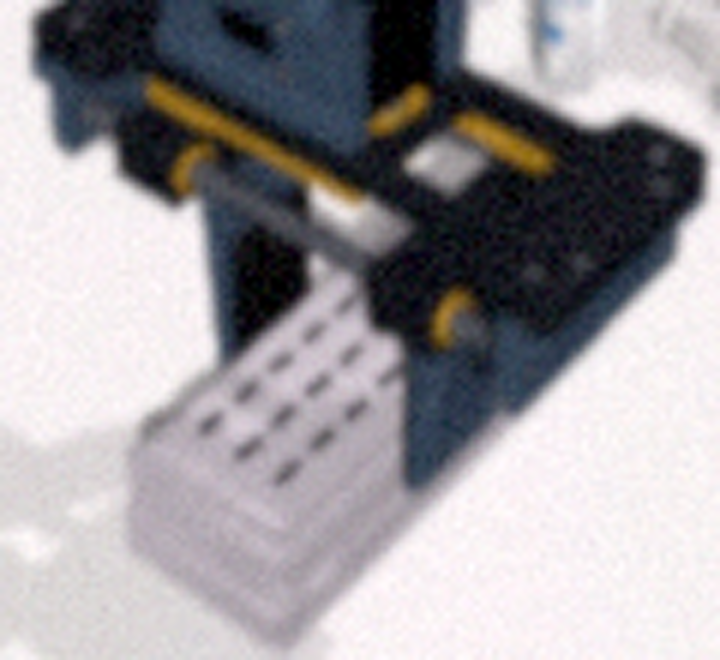

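>>> arm_command(
  deltas=[
    [0.5,[0,0,15],0],
    [0.5,[0,0,40],0],
    [0.5,[0,0,75],0],
    [0.5,[-15,30,105],0.05],
    [0.5,[-25,65,115],0.14],
    [0.5,[-30,105,115],0.24],
    [0.5,[-30,145,115],0.34],
    [0.5,[-30,185,115],0.44],
    [0.5,[-25,225,115],0.54],
    [0.5,[-20,265,115],0.64],
    [0.5,[-10,305,115],0.74],
    [0.5,[0,345,115],0.82],
    [0.5,[7,380,110],0.839],
    [0.5,[12.7,405,90],0.839],
    [0.5,[12.7,410.1,65],0.839],
    [0.5,[12.7,410.1,48],0.839],
    [0.5,[12.7,410.1,48],0.839],
    [0.5,[12.7,410.1,48],0.839],
    [0.5,[12.7,410.1,48],0.839],
    [0.5,[12.7,410.1,48],0.839],
  ],
  grip_force=10,
)

```text
time_s: 11.6
ee_pos: [543.3, 179.5, 87.7]
ee_rot: [100.8, 89.9, 16.5]
force: [-0.4, 0.6, -1.4]
gripper_width: 60.2
```

Run:
```python
import sys;sys.argv=['','3']
from look import *
from scipy.spatial.transform import Rotation as Ro
s=env.state();R=Ro.from_euler('xyz',s['ee_rot'],degrees=True).as_matrix();print(s['ee_pos'],s['time_s'],np.arctan2(R[1,1],R[0,1]),s['force'])
f=avg('side');z=s['ee_pos'][2]-13.7
it=[(COV,(542.5,179.6,z,1.672),(0,255,0)),(TRAY[:1],(542.5,179.6,30,1.672),(0,0,255))]
draw2(f,it,'s10.png',(230,140,310,220),8)
draw2(f,[],'s11.png',(230,140,310,220),8)
f=avg('top');draw2(f,it,'t10.png',(186,190,260,236),10.7)
f=pickle.load(open('side2.pkl','rb'));draw2(f,[],'x.png',(225,260,325,345),7)
```

```text
[543.30936292 179.53943277  87.7133055 ] 11.6 0.10050011672088272 [-0.36740748  0.59865016 -1.36007312]
```

View pics/s10.png

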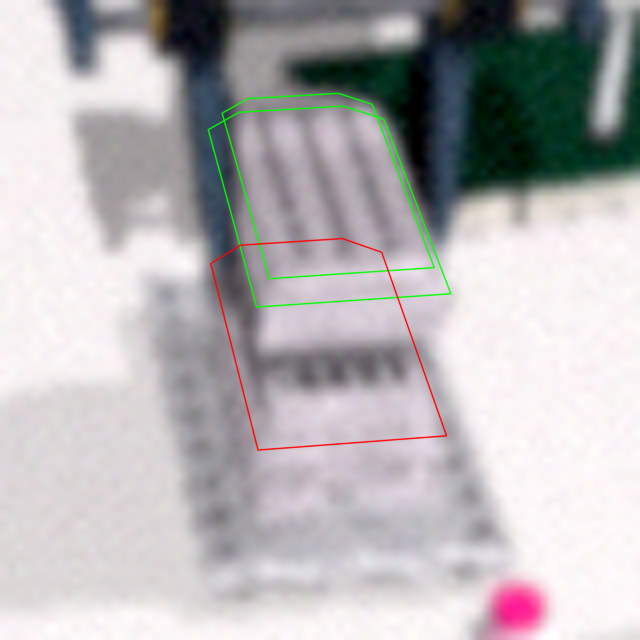

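View pics/s11.png

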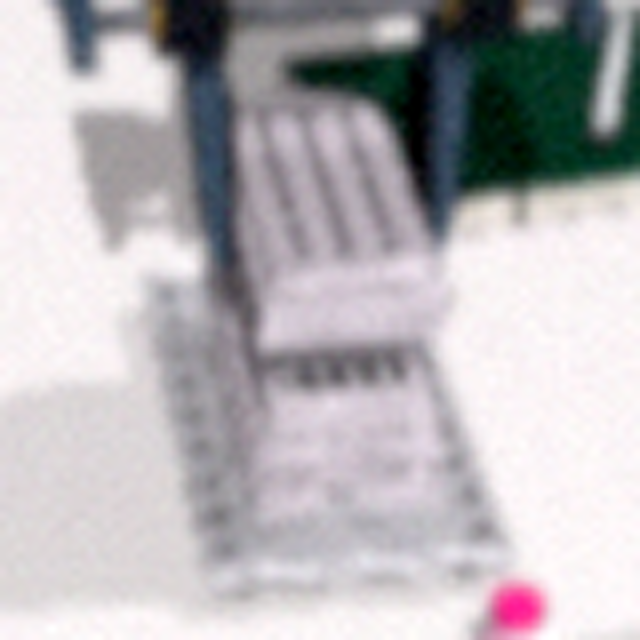

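View pics/t10.png

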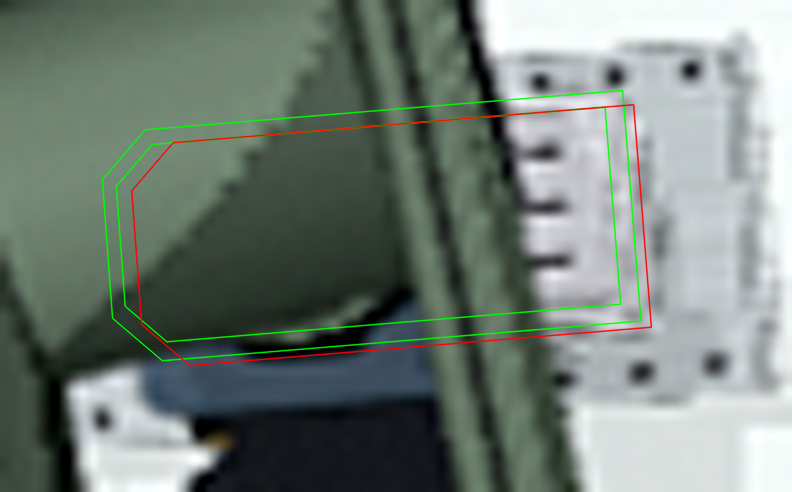

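>>> arm_command(
  deltas=[
    [0.5,[-0.5,0,-8],0],
    [0.5,[-0.5,0,-14],0],
    [0.5,[-0.5,0,-17],0],
    [0.5,[-0.5,0,-18.5],0],
    [0.5,[-0.5,0,-20],0],
    [0.5,[-0.5,0,-21],0],
    [0.5,[-0.5,0,-21],0],
  ],
  grip_force=10,
)

```text
time_s: 12.6
ee_pos: [542.0, 179.6, 65.4]
ee_rot: [87.9, 90.0, 3.7]
force: [-0.4, 0.1, -1.2]
gripper_width: 60.1
```

>>> arm_command(
  deltas=[
    [0.5,[0,0,-1],0],
    [0.5,[0,0,-2],0],
    [0.5,[0,0,-3],0],
    [0.5,[0,0,-3.5],0],
    [0.5,[0,0,-3.5],0],
  ],
  grip_force=10,
)

```text
time_s: 13.1
ee_pos: [542.0, 179.6, 61.9]
ee_rot: [-70.5, 90.0, -154.7]
force: [-0.8, 1.0, -1.3]
gripper_width: 59.9
```

Run:
```python
from m import *
s=env.state();print(s['ee_pos'],s['force'],s['time_s'])
f=cams.grab_frame('side')
draw2(f,[],'s12.png',(230,140,310,220),8)
```

```text
[541.9525547  179.5888041   61.90160541] [-0.80273525  1.03017182 -1.32341336] 13.1
```

View pics/s12.png

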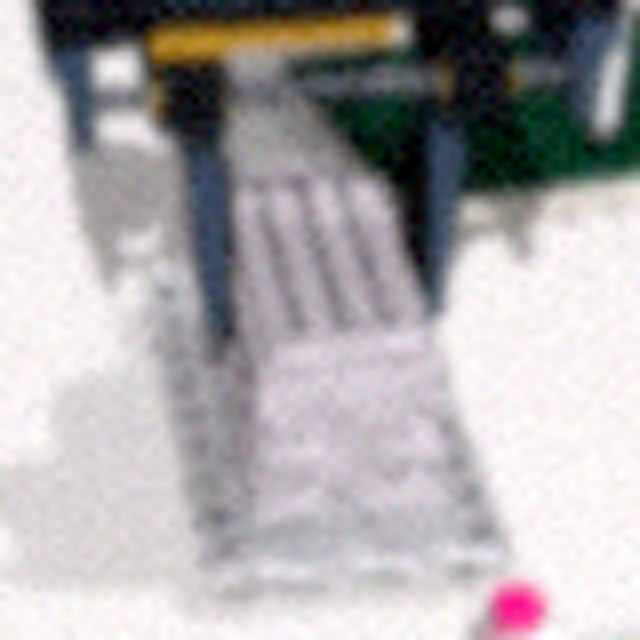

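>>> arm_command(
  deltas=[
    [0.5,[0,0,-0.5],0],
    [0.5,[0,0,-1],0],
    [0.5,[0,0,-1],0],
    [0.5,[0,0,-1],0],
  ],
  grip_force=10,
)

```text
time_s: 13.55
ee_pos: [542.1, 179.6, 61.7]
ee_rot: [99.2, 90.0, 14.9]
force: [-1.5, 0.1, 5.1]
gripper_width: 59.9
```

>>> arm_command(
  deltas=[
    [0.68,[0,0,0.5],0],
    [0.75,[0,0,0.5],0],
    [0.9,[0,0,0.5],0],
    [1,[0,0,0.5],0],
    [1,[0,0,0.5],0],
    [1,[0,0,40],0],
    [1,[0,0,85],0],
    [1,[-40,-25,110],0],
    [1,[-80,-50,130],0],
    [1,[-120,-80,140],0],
    [1,[-150,-120,140],0],
    [1,[-180,-160,140],0],
    [1,[-180,-170,140],0],
    [1,[-180,-170,140],0],
    [1,[-180,-170,140],0],
  ],
)

```text
time_s: 15.05
ee_pos: [362.5, 9.8, 201.3]
ee_rot: [106.1, 89.9, 21.8]
force: [-0.5, 0.3, 1.2]
gripper_width: 91.4
```

Run:
```python
import sys;sys.argv=['','4']
from look import *
s=env.state();print(s['ee_pos'],s['time_s'],s['force'])
f=avg('top');g=avg('side')
C=[541.89,180.01,1.677]
b=cover(f,48,C);o=outline(f,48,b.x[:3],COV);print(b.x,rel(b.x[:3],C),o.x,rel(o.x,C))
v=o.x;it=[(COV,(v[0],v[1],48,v[2]),(0,255,0)),(CAR,(C[0],C[1],0,C[2]),(0,0,255))]
draw2(f,it,'t12.png',(186,190,260,236),10.7);draw2(f,[],'t13.png',(186,190,260,236),10.7)
draw2(g,[(COV,(v[0],v[1],48,v[2]),(0,255,0))],'s13.png',(240,155,300,215),9)
draw2(g,[],'s14.png',(240,155,300,215),9)
save(g,'s15.png',s=1.4)
lo=cover(f,0,[529,-231,.83]);ol=outline(f,0,lo.x[:3],COV);print(lo.x,ol.x)
```

```text
[362.50764406   9.75551225 201.25068006] 15.05 [-0.48113677  0.25305087  1.1850894 ]
[543.31363907 178.03329087   1.6643596   14.99983374  14.0929245 ] [-2.11648337 -1.2060785  -0.0126404 ] [545.78740796 180.29120021   1.65513551] [-0.13352552 -3.90525714 -0.02186449]
[ 528.00212917 -230.86384101    0.8325767    14.81966632   13.95288869] [ 530.20036552 -230.08749214    0.83936247]
```

View pics/t12.png

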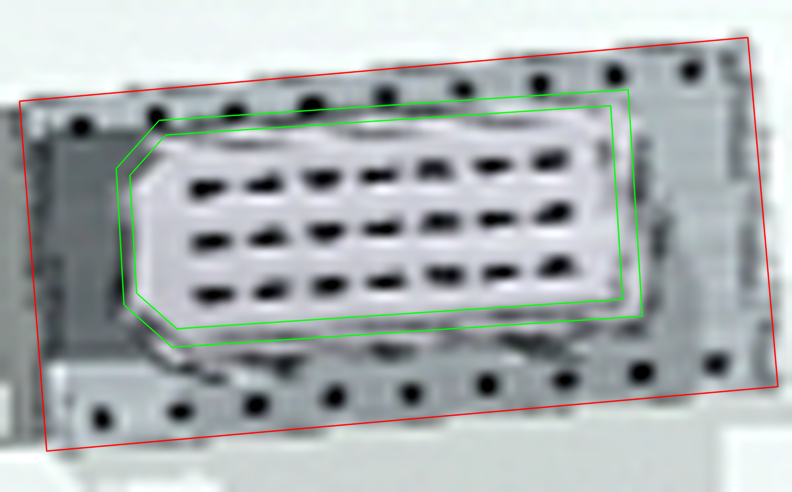

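View pics/t13.png

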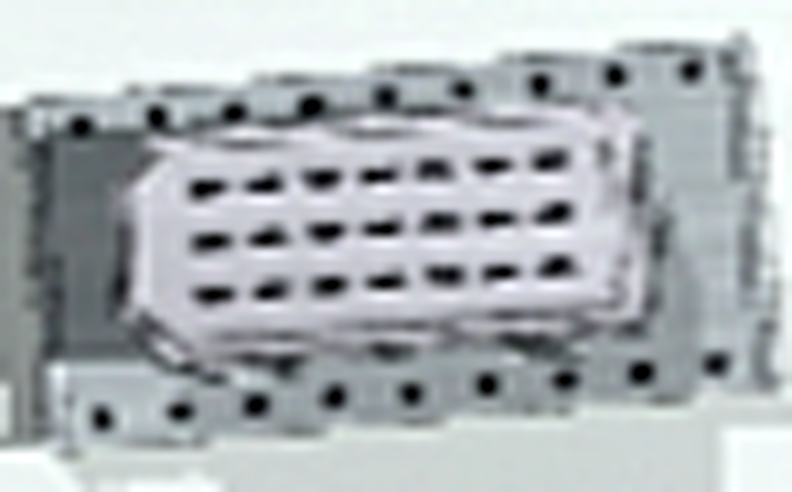

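View pics/s14.png

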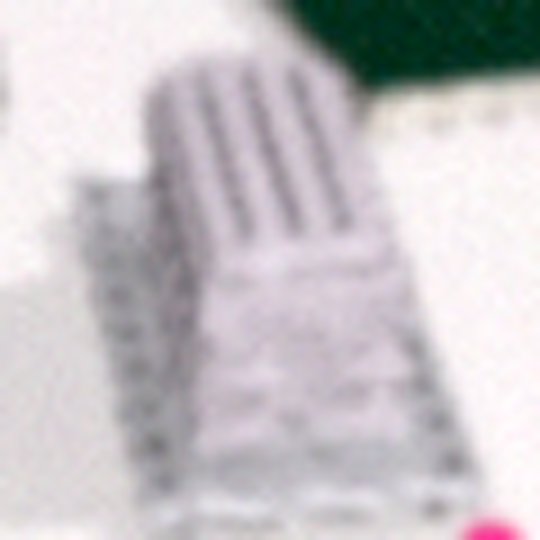

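View pics/s13.png

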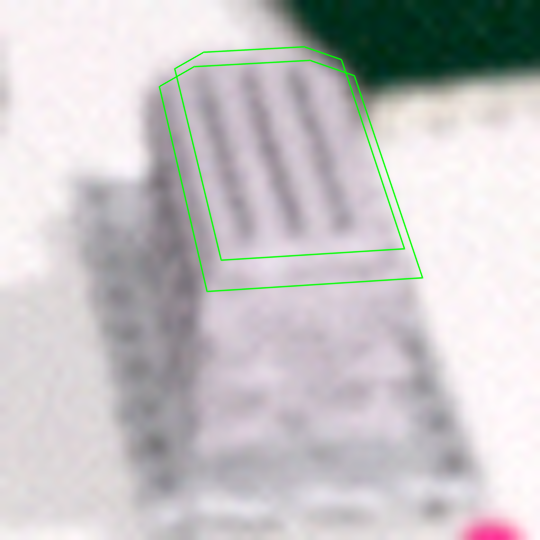

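View pics/s15.png

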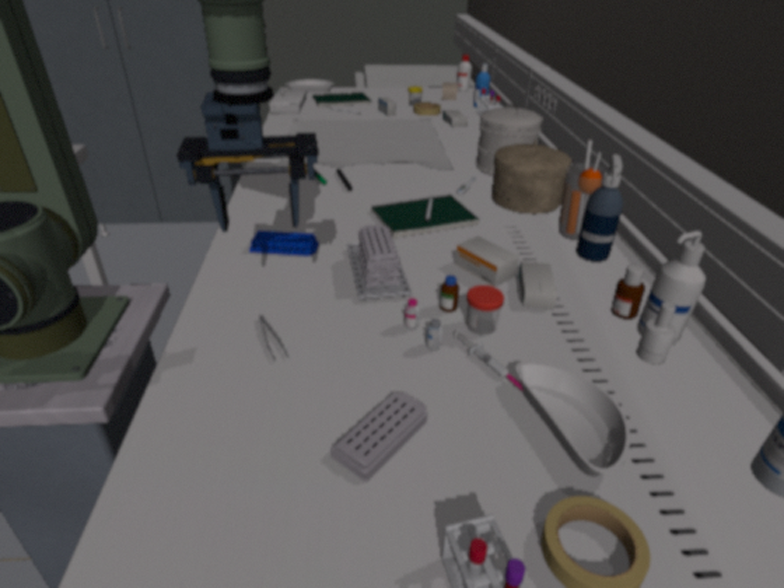

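```bash
python3 -c "
from workcell import env
print(env.job_done(),env.state()['time_s'])"
```

```text
the job is handed in; nothing more can be done
the job is handed in; nothing more can be done
```

The job is done and handed in at about 15.5 s of the 72 s allowed. No verdict came back, so what follows rests on my own checks.

- **Upper tray:** I closed the jaws lightly (5 N) on both sides of it. I then slid it about 12 mm back, 6 mm sideways and 0.025 rad round, without raising it. In the top picture afterwards it lay within 0.6 mm and 0.005 rad of the carrier's centre, and the side picture agreed with the seated height.
- **Cover:** I gripped only the top cover, lifted it and lowered it clipped end over clipped end. It went over the tray walls with no contact force. It touched bottom at a tool height of 61.7 mm, exactly where a fully seated cover should. I then let go and moved the arm clear.
- **Last pictures:** The second cover is within 1 mm of where it was and flat. The vials, cup and carton look unmoved by eye. The robot touches nothing.

One check disagreed. In the last top picture, the fit to the cover's raised outline read 3.9 mm sideways. The overlay shows it caught the side ledge instead, so I set it aside. The fit to the slots put the cover about 2 mm from the carrier's centre. About 1.6 mm of that matches the offset the same fit showed on the pile. That is within the 2 mm of play a seated cover has.

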